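# Pack a two-layer computer repair kit on the check scale

## Robot

A 6-joint arm with a two-finger parallel gripper is mounted at the origin on the work surface. World frame = base frame: x ahead of the robot, y to its left, z up, the work surface at z = 0. Lengths are in m, angles in rad, forces in N, time in s.
With the tool pointing down it reaches from about 0.35 to 0.975 m from the base axis. Payload 4.9 kg.
Tool frame: the origin (TCP) lies at the very end of the fingers, on their centre line; the grasp point (between the pads) lies 19 mm behind it; z points along the fingers, x is the direction in which the jaws open and shut, and the axes are right-handed (so a half turn about z gives the same grasp; the last joint's range is limited). The gripper opens to 85 mm and grips with 20 to 120 N. Pads are 22 mm wide; open, the fingers measure 114 mm over their backs; the gripper's body (76 mm by 85 mm) begins 54 mm behind the grasp point. The pads swing forward as they close: fully open they stand 13 mm farther back than shut.
Start: joints at [-1.313, 0.053, 1.613, -0, 1.476, -0.119], TCP at [0.23, -0.581, 0.231] pointing down, gripper open.
Joint ranges: [-3.01, 3.01], [-1.01, 2.22], [0.06, 2.58], [-1.02, 4.17], [0.09, 2.62], [-3.14, 3.14]. Speed limits (rad/s): [2.57, 2.57, 3.14, 3.14, 3.14, 3.14].

## Interface

Orientations are given as a rotation vector (axis times angle).
In Python, from station import readout, viewer, ctrl, nets gives the robot as it stands. The module is installed in compiled form; this text tells all that it offers.
- The arm moves only by the tool step_arm, never from a script. Its argument "moves" is a list that holds one entry, the list of rows, each a list of 4 numbers: the shift along the world's x, y, z in cm, then the turn about the world's z in rad. In form: [[[dx, dy, dz, yaw], ...]]. A call has 1 to 10 rows; each row shifts and turns the commanded pose from where the row before left it; what a row does not reach is not made up. A row lasts 1/12 s, in which the tool goes at most 41.7 mm and 7.16 degrees, less where a joint would pass 70% of its speed; a pose out of reach is approached as far as the arm can. A call is refused whole if a number of a shift passes 4.17 or a number of a turn 0.125, either way. A call with a gripper value outside its range is refused whole. "grip" is the closure, from 0 (fully open) to 1 (shut), set as the call begins (left out, the last holds). The fingers move at their own pace and stop on an object; "squeeze" is the grip in N (left out, the last holds). Time passes only in rows, so rows that do not move let the fingers close. It gives the time, the measured TCP pose, the force and the opening at its end, in the units of the state.
- readout.get_obs(): the state, without advancing time (a new reading comes with each control period).
- viewer.get_image(name): name is "scene" or "top" or "wrist"; returns the picture (480x640x3 uint8, blue, green, red); there is no depth.
- viewer.calibration(name): a dict with "camera_matrix" (3x3 intrinsics, pixels), "R" (3x3) and "t" (3): a world point X has camera coordinates R X + t. Camera axes: x right, y down, z forward; pixel columns grow to the right and rows downward; lengths in m; the calibration is good to about 2 mm. A picture is of the moment at which its call begins: read the wrist's pose just before it. calibration takes no time and is no camera call; for the wrist camera it gives the pose at the moment of the call.
- ctrl.finish_job(): hands the job in, once; it reports no verdict.
Trained networks look in the newest picture that a camera, given by its name, has taken for a name from the list of things; names that differ only in an ending like _2 or _b are one class to them, and where a whole thing is asked for, a point or a joint stands for the part that bears it (a point fixed in the world has none). Each returns a list of dicts, best first, with "confidence" (0 to 1); they miss things now and then, are a little off and sometimes report something else, mostly with a low value. They report only what shows in the picture. A call takes as long as a camera call. They do not tell look-alikes from the thing itself.
- nets.masks_of(camera, thing): "region" (480x640 bool, what is visible of it) and "box" ([left, top, right, bottom] in pixels, round what is visible of it).
- nets.pinpoint(camera, thing): "at" ([column, row] in pixels: a listed point, or the origin of a listed thing).
The state is a dict: "t": time; "q": joint angles; "dq": joint speeds; "effort": joint torques, N m; "tool_pos": TCP position; "tool_rot": TCP orientation; "contact_force": force on the tool from outside, world axes, zero at the start; "wrist_torque": the same for the moment, N m; "opening": finger opening in m.
Only numpy, scipy, OpenCV 4.12 (cv2) and the standard library are available. Lean on these libraries where they do the work, as an engineer would, in place of code of your own. Each camera call takes 0.05 s, during which the arm holds its last target. There are 200 camera calls.

## Task

Pack the repair kit: lay the power adapter and the heatsink flat in their own pockets on the bottom of the box on the scale, fit the divider tray level over them with its fin up, and lay the steel bracket, open side up, in either trough of the divider. When all is in, log the weight by pressing the flat key on the scale's console firmly with the fingers (about 10 N), and let go. Set things down rather than dropping them, and leave the mug, the jar and the small plug where they stand.

Things in the scene. Friction and masses are not known exactly. Their poses are not given: they have to be found in the camera images.
- kit_box: Open dark box 170 (x) x 220 (y) mm outside, fixed on a weighing scale 190 x 250 mm. Origin: centre of its underside, 22 mm above the table. x points away from the scale's console, z up. Walls 5 mm, rim 75 mm above the origin; inside 160 (x) x 210 (y) mm, floor 5 mm above the origin, with two pale-rimmed pockets, long side along x.
- adapter_pocket (a point): On the box floor, centre of the long pocket: box x 0, y +48 mm. Opening 120 (x) x 52 (y) mm, rim 16 mm high, 4 mm thick. Axes as the box.
- heatsink_pocket (a point): On the box floor, centre of the shorter, wider pocket: box x 0, y -44 mm. Opening 90 (x) x 62 (y) mm, rim 16 mm high, 4 mm thick. Axes as the box.
- divider_seat (a point): Where the divider's origin belongs: middle of the box, 55 mm above the box's origin, level with the tops of four 14 mm square posts in the box's corners that carry the divider, with 4 mm (x) and 5 mm (y) of play each side. Axes as the box.
- divider: Loose off-white tray: plate 152 (x) x 200 (y) x 4 mm with an upright grip fin in the middle, 70 mm along x, 12 mm thick across y, its top 44 mm above the underside. Each side of the fin a trough with 5 mm lips above the plate, opening 128 (x) x 48 (y) mm, centred at y +54 and -54 mm. Origin: centre of the underside; z up. Fits either way round. About 0.2 kg; lies flat, fin up.
- adapter: Plain black power adapter block (no cable), 110 (x) x 46 (y) x 42 mm tall, about 0.3 kg. Origin: centre of its underside, z up.
- heatsink: Aluminium heatsink with upright fins along x, 80 (x) x 56 (y) x 44 mm tall, about 0.3 kg. Origin: centre of its underside, z up.
- bracket: Steel U-channel drive bracket, open side up, 120 (x) x 40 (y) x 28 mm tall, walls 3 mm, about 0.15 kg. Origin: centre of its underside, z up.
- key_pad: Flat square grey key, 48 x 48 mm on the low console at the box's -x side, level, 155 mm from the box's centre along the box's -x; the console is 85 x 160 mm, 56 mm tall and the key's face stands 60 mm above the table. Origin: centre of the key's underside, 4 mm below its face. It gives 2 mm at most, with a spring of 4 N per mm, then stops hard.
- key_top (a point): centre of the key's upper face, where to press
- jar: Bystander: small white screw-top jar, 48 mm across, 55 mm tall; origin at the centre of its underside. To be left alone.
- dongle: Bystander: small black plug, 60 mm long, 12 mm tall; origin at the centre of its underside. To be left alone.
- mug: Bystander: white mug, 80 mm across, 90 mm tall; origin at the centre of its underside. To be left alone.
Not all that is in view belongs to the job. Leave any turquoise look-alike of the heatsink alone.

How it is judged:
On the way, in this order (a step that is already met when the one before it is completed fails the run):
1. adapter and heatsink lie released in their bottom pockets (x of adapter in the frame of kit_box between -0.008 and 0.008 m and y of adapter in the frame of kit_box between 0.042 and 0.054 m and z of adapter in the frame of kit_box between 0.001 and 0.009 m and angle between the x axis of each of adapter, heatsink and the x axis of kit_box, either way round below 0.15 rad and x of heatsink in the frame of kit_box between -0.008 and 0.008 m and y of heatsink in the frame of kit_box between -0.05 and -0.038 m and z of heatsink in the frame of kit_box between 0.001 and 0.009 m and linear speed of each of adapter, heatsink below 0.02 m/s and contact force between each of adapter, heatsink and the fingers below 0.2 N), for 0.2 s.
2. the divider sits level on the corner posts, over the filled pockets, released (x of adapter in the frame of kit_box between -0.008 and 0.008 m and y of adapter in the frame of kit_box between 0.042 and 0.054 m and z of adapter in the frame of kit_box between 0.001 and 0.009 m and angle between the x axis of each of adapter, heatsink and the x axis of kit_box, either way round below 0.15 rad and x of heatsink in the frame of kit_box between -0.008 and 0.008 m and y of heatsink in the frame of kit_box between -0.05 and -0.038 m and z of heatsink in the frame of kit_box between 0.001 and 0.009 m and x of divider in the frame of kit_box between -0.008 and 0.008 m and y of divider in the frame of kit_box between -0.009 and 0.009 m and z of divider in the frame of kit_box between 0.051 and 0.059 m and angle between divider's own z axis and vertical below 0.04 rad and linear speed of divider below 0.02 m/s and contact force between divider and the fingers below 0.2 N), for 0.2 s.
3. the bracket lies in a trough of the divider, released (x of adapter in the frame of kit_box between -0.008 and 0.008 m and y of adapter in the frame of kit_box between 0.042 and 0.054 m and z of adapter in the frame of kit_box between 0.001 and 0.009 m and angle between the x axis of each of adapter, heatsink and the x axis of kit_box, either way round below 0.15 rad and x of heatsink in the frame of kit_box between -0.008 and 0.008 m and y of heatsink in the frame of kit_box between -0.05 and -0.038 m and z of heatsink in the frame of kit_box between 0.001 and 0.009 m and x of divider in the frame of kit_box between -0.008 and 0.008 m and y of divider in the frame of kit_box between -0.009 and 0.009 m and z of divider in the frame of kit_box between 0.051 and 0.059 m and angle between divider's own z axis and vertical below 0.04 rad and x of bracket in the frame of divider between -0.008 and 0.008 m and (y of bracket in the frame of divider between 0.046 and 0.062 m or y of bracket in the frame of divider between -0.062 and -0.046 m) and z of bracket in the frame of divider between 0.001 and 0.008 m and angle between the x axis of bracket and the x axis of divider, either way round below 0.2 rad and angle between bracket's own z axis and vertical below 0.05 rad and linear speed of bracket below 0.02 m/s and contact force between bracket and the fingers below 0.2 N), for 0.2 s.
4. the key is pressed with the fingers with more than 5 N, the box being full (x of adapter in the frame of kit_box between -0.008 and 0.008 m and y of adapter in the frame of kit_box between 0.042 and 0.054 m and z of adapter in the frame of kit_box between 0.001 and 0.009 m and angle between the x axis of each of adapter, heatsink and the x axis of kit_box, either way round below 0.15 rad and x of heatsink in the frame of kit_box between -0.008 and 0.008 m and y of heatsink in the frame of kit_box between -0.05 and -0.038 m and z of heatsink in the frame of kit_box between 0.001 and 0.009 m and x of divider in the frame of kit_box between -0.008 and 0.008 m and y of divider in the frame of kit_box between -0.009 and 0.009 m and z of divider in the frame of kit_box between 0.051 and 0.059 m and angle between divider's own z axis and vertical below 0.04 rad and x of bracket in the frame of divider between -0.008 and 0.008 m and (y of bracket in the frame of divider between 0.046 and 0.062 m or y of bracket in the frame of divider between -0.062 and -0.046 m) and z of bracket in the frame of divider between 0.001 and 0.008 m and angle between the x axis of bracket and the x axis of divider, either way round below 0.2 rad and angle between bracket's own z axis and vertical below 0.05 rad and contact force between key_pad and the fingers above 5 N), for 0.05 s.
At the end, for the whole second after the job is handed in: Adapter and heatsink flat in their own pockets (8 mm along x, 6 mm along y; 0.15 rad); divider level on the posts (8 mm; 9 mm along y; 4 mm in height); bracket flat in a trough of it (8 mm, 0.2 rad); key pressed with over 5 N after that; all at rest (x of adapter in the frame of kit_box between -0.008 and 0.008 m and y of adapter in the frame of kit_box between 0.042 and 0.054 m and z of adapter in the frame of kit_box between 0.001 and 0.009 m and angle between the x axis of each of adapter, heatsink and the x axis of kit_box, either way round below 0.15 rad and x of heatsink in the frame of kit_box between -0.008 and 0.008 m and y of heatsink in the frame of kit_box between -0.05 and -0.038 m and z of heatsink in the frame of kit_box between 0.001 and 0.009 m and x of divider in the frame of kit_box between -0.008 and 0.008 m and y of divider in the frame of kit_box between -0.009 and 0.009 m and z of divider in the frame of kit_box between 0.051 and 0.059 m and angle between divider's own z axis and vertical below 0.04 rad and x of bracket in the frame of divider between -0.008 and 0.008 m and (y of bracket in the frame of divider between 0.046 and 0.062 m or y of bracket in the frame of divider between -0.062 and -0.046 m) and z of bracket in the frame of divider between 0.001 and 0.008 m and angle between the x axis of bracket and the x axis of divider, either way round below 0.2 rad and angle between bracket's own z axis and vertical below 0.05 rad and linear speed of each of adapter, heatsink, divider, bracket below 0.02 m/s); the robot touches nothing.
It fails at once if a bystander is shoved more than 30 mm (distance of any of jar, dongle, mug from where it was at the start of the episode above 0.03 m).
It fails at once if a part is dropped or thrown into the box (faster than 0.7 m/s inside it) ((horizontal distance between adapter and kit_box below 0.1 m and z of adapter in the frame of kit_box below 0.06 m and linear speed of adapter above 0.7 m/s) or (horizontal distance between heatsink and kit_box below 0.1 m and z of heatsink in the frame of kit_box below 0.06 m and linear speed of heatsink above 0.7 m/s) or (horizontal distance between divider and kit_box below 0.1 m and z of divider in the frame of kit_box below 0.1 m and linear speed of divider above 0.7 m/s) or (horizontal distance between bracket and kit_box below 0.1 m and z of bracket in the frame of kit_box below 0.1 m and linear speed of bracket above 0.7 m/s)).
It also fails if it takes over 72 s, if anything falls off the work surface, if the arm or the gripper's body presses on something with over 40 N, if the wrist force passes 120 N, or if a joint passes its speed limit or range.

## Working session

There is one attempt and no reset: what is moved stays moved. The work goes in short steps, Python scripts to look and compute and a tool call to move; the robot and the scene stay as the last step left them, time stands still between calls to the robot, and variables do not carry over. Pictures are saved under pics/ and viewed, about 8 in all and at most 12, crops included, and the job is handed in when it is done.

Besides the shell and the picture viewer there is one more tool, called after ">>>" by a JSON object that holds its "fn" and its "kwargs", one argument or row to a line. step_arm: Moves the arm, as the interface text tells. Its arguments: {"type":"object","properties":{"moves":{"type":"array","items":{"type":"array","items":{"type":"array","items":{"type":"number"}}}},"grip":{"type":"number"},"squeeze":{"type":"number"}},"required":["moves"]}

```bash
mkdir -p pics
cat > h.py <<'E'
import numpy as np,cv2
from station import readout,viewer,ctrl,nets
def ray(cam,px,z,cal=None):
    c=cal or viewer.calibration(cam);K=np.array(c["camera_matrix"]);R=np.array(c["R"]);t=np.array(c["t"]).ravel()
    o=-R.T@t;d=R.T@np.linalg.solve(K,[px[0],px[1],1.]);return o+d*(z-o[2])/d[2]
def proj(cam,X,cal=None):
    c=cal or viewer.calibration(cam);p=np.array(c["camera_matrix"])@(np.array(c["R"])@np.array(X)+np.array(c["t"]).ravel());return p[:2]/p[2]
E
python3 - <<'E'
from h import *
for n in("top","scene"):
    cv2.imwrite(f"pics/{n}0.png",viewer.get_image(n))
    c=viewer.calibration(n);R=np.array(c["R"]);print(n,-R.T@np.array(c["t"]).ravel(),R[2])
print(readout.get_obs())
zs=dict(kit_box=.022,adapter_pocket=.027,heatsink_pocket=.027,divider=0,adapter=0,heatsink=0,bracket=0,key_pad=.056,key_top=.06,jar=0,dongle=0,mug=0)
for n,z in zs.items():
    for d in nets.pinpoint("top",n)[:3]:
        print(n,round(d["confidence"],2),np.round(d["at"],1),np.round(ray("top",d["at"],z)[:2],4))
E
```

```text
top [0.35775726 0.06453309 1.1101278 ] [ 0.08855088  0.02790622 -0.99568066]
scene [1.24370142 0.26886394 1.08690483] [-0.60702858 -0.14220283 -0.78185334]
{'t': 0.1, 'q': array([-1.31299187e+00,  5.32932539e-02,  1.61415554e+00, -3.25754638e-05,
        1.47603645e+00, -1.18999517e-01]), 'dq': array([-0.00032039, -0.00067267, -0.00471739,  0.00074613, -0.00119101,
        0.00037033]), 'effort': array([-9.15041292e-04, -3.94902027e+01, -3.71363461e+01, -1.11419702e-04,
        3.91552399e-03, -8.41765143e-06]), 'tool_pos': array([ 0.22981385, -0.58059734,  0.23018517]), 'tool_rot': array([-2.59717994e+00,  1.76539105e+00,  2.27540736e-03]), 'contact_force': array([ 0.27930865, -0.74554078, -1.08166497]), 'wrist_torque': array([ 0.04694506, -0.02360528,  0.0007433 ]), 'opening': 0.08548767629250585}
kit_box 0.92 [470.1 161.8] [ 0.6122 -0.1792]
adapter_pocket 0.67 [447.3 158.7] [ 0.6161 -0.1342]
heatsink_pocket 0.95 [493.2 163.6] [ 0.6084 -0.2225]
divider 0.63 [177.4 193. ] [0.541  0.3972]
divider 0.62 [253.6 150.3] [0.6313 0.2477]
adapter 0.73 [260.6 193.8] [0.5434 0.2302]
adapter 0.56 [261.8 256.2] [0.419  0.2231]
heatsink 0.89 [392.6 302.2] [ 0.3361 -0.0357]
heatsink 0.7 [343.5 242.4] [0.4505 0.0627]
bracket 0.78 [323.5 156.6] [0.6215 0.107 ]
key_pad 0.95 [467.2 241.8] [ 0.4528 -0.1671]
key_top 0.74 [467.4 239.5] [ 0.4567 -0.1665]
key_top 0.61 [469.  235.9] [ 0.4635 -0.1694]
jar 0.76 [256.7 150.3] [0.6314 0.2415]
jar 0.46 [345.4 243.7] [0.448  0.0589]
jar 0.3 [477.6 156. ] [ 0.6293 -0.1989]
dongle 0.62 [262.3 194.9] [0.5412 0.2268]
mug 0.66 [178.5 318.5] [0.2925 0.3822]
```

View pics/top0.png

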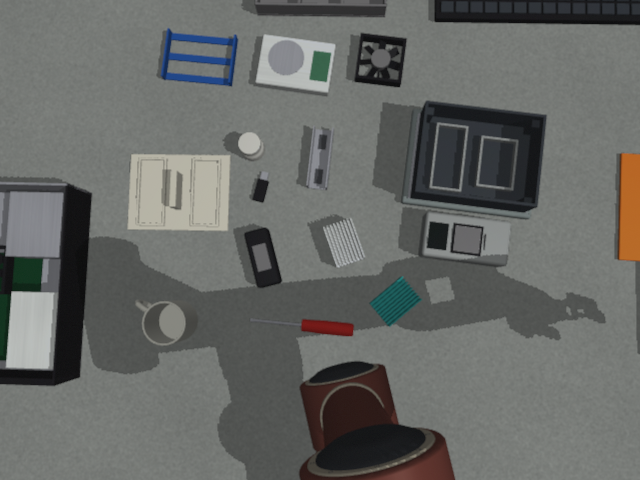

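View pics/scene0.png

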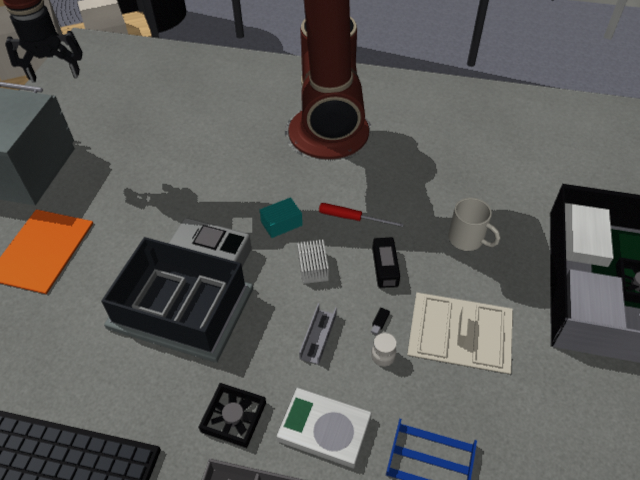

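The top view shows the adapter near (263,257), real heatsink (343,242), turquoise decoy (395,300), bracket (319,157), divider (180,192), box (480,157), key (467,240), jar (250,145), plug (261,187) and mug (170,320). The scene view agrees. Next I fit the known box sizes to the net masks in both cameras to get positions and yaw.

```bash
cat > fit.py <<'E'
from h import *
from scipy.optimize import minimize
def hull(cal,p,dim,z0,cam):
    L,W,H=dim;c,s=np.cos(p[2]),np.sin(p[2])
    P=[proj(cam,[p[0]+c*a*L/2-s*b*W/2,p[1]+s*a*L/2+c*b*W/2,z0+h],cal) for a in(-1,1) for b in(-1,1) for h in(0,H)]
    h=cv2.convexHull(np.float32(P));m=np.zeros((480,640),np.uint8)
    cv2.fillConvexPoly(m,np.round(h*16).astype(np.int32),255,cv2.LINE_AA,4);return m/255.
def getmask(cam,name,guess,z0):
    best=None
    for d in nets.masks_of(cam,name):
        y,x=np.nonzero(d["region"]);g=proj(cam,[*guess[:2],z0])
        e=np.hypot(x.mean()-g[0],y.mean()-g[1])
        if best is None or e<best[0]: best=(e,d["region"],d["confidence"])
    return best if best and best[0]<25 else None
def fit(name,guess,dim,z0=0,cams=("top","scene")):
    M={}
    for c in cams:
        b=getmask(c,name,guess,z0+dim[2]/2)
        if b: M[c]=b
    def cost(p,cs):
        e=0
        for c in cs:
            h=hull(cals[c],p,dim,z0,c);m=M[c][1].astype(float)
            e+=1-np.minimum(h,m).sum()/np.maximum(h,m).sum()
        return e/len(cs)
    out=[]
    for cs in ([list(M)]+([[c] for c in M] if len(M)>1 else [])):
        r=min((minimize(cost,[guess[0],guess[1],guess[2]+dy],args=(cs,),method="Nelder-Mead",options=dict(initial_simplex=np.array([guess[0],guess[1],guess[2]+dy])+np.array([[0,0,0],[.01,0,0],[0,.01,0],[0,0,.12]]),xatol=1e-4,fatol=1e-5)) for dy in(-.15,0,.15)),key=lambda r:r.fun)
        out.append((cs,np.round(r.x,4),round(r.fun,3)))
    print(name,[round(float(b[2]),2) for b in M.values()]);[print("   ",*o) for o in out]
    return out[0][1]
cals={c:viewer.calibration(c) for c in("top","scene","wrist")}
E
python3 - <<'E'
from fit import *
fit("adapter",[.419,.223,.2],(.11,.046,.042))
fit("heatsink",[.45,.063,.25],(.08,.056,.044))
fit("bracket",[.62,.107,-.1],(.12,.04,.028))
fit("divider",[.54,.39,0],(.152,.2,.009))
fit("kit_box",[.612,-.179,-.1],(.17,.22,.075),.022)
fit("key_pad",[.455,-.167,-.1],(.048,.048,.004),.056)
E
```

```text
adapter [0.84, 0.92]
    ['top', 'scene'] [0.4152 0.2176 0.2761] 0.097
    ['top'] [0.4148 0.218  0.2885] 0.051
    ['scene'] [0.4183 0.2168 0.2662] 0.121
heatsink [0.79, 0.77]
    ['top', 'scene'] [0.4503 0.0629 0.3399] 0.122
    ['top'] [0.4483 0.0632 0.366 ] 0.098
    ['scene'] [0.4515 0.0621 0.32  ] 0.115
bracket [0.63, 0.79]
    ['top', 'scene'] [ 0.6177  0.1134 -0.0759] 0.148
    ['top'] [ 0.6147  0.1142 -0.0713] 0.109
    ['scene'] [ 0.6206  0.1117 -0.0701] 0.169
divider [0.59, 0.79]
    ['top', 'scene'] [0.545  0.3924 0.0095] 0.06
    ['top'] [0.5433 0.3936 0.    ] 0.055
    ['scene'] [0.5463 0.3914 0.0061] 0.061
kit_box [0.58, 0.6]
    ['top', 'scene'] [ 0.6138 -0.1814 -0.1061] 0.031
    ['top'] [ 0.6124 -0.1802 -0.107 ] 0.033
    ['scene'] [ 0.6146 -0.182  -0.1084] 0.027
key_pad [0.73, 0.74]
    ['top', 'scene'] [ 0.459  -0.165  -0.0721] 0.166
    ['top'] [ 0.4584 -0.1647 -0.108 ] 0.079
    ['scene'] [ 0.4608 -0.1663 -0.0859] 0.246
```

>>> {"fn": "step_arm", "kwargs": {
  "moves": [
    [[2, 3.5, 0, -0.01], [2, 3.5, 0, -0.01], [2, 3.5, 0, -0.01], [2, 3.5, 0, -0.01], [2, 3.5, 0, -0.01], [2, 3.5, 0, -0.01], [2, 3.5, 0, -0.01], [2, 3.5, 0, -0.01], [2, 3.5, 0, -0.01], [2, 3.5, 0, -0.01]]
  ],
  "grip": 0,
  "squeeze": 40
}}

```text
t: 2.13
tool_pos: [0.4306, -0.2294, 0.2317]
tool_rot: [-2.506, 1.895, -0.002]
contact_force: [1.3, -0.7, 0.2]
opening: 0.0856
```

>>> {"fn": "step_arm", "kwargs": {
  "moves": [
    [[-0.1, 3.8, 0, 0], [-0.1, 3.8, 0, 0], [-0.1, 3.8, 0, 0], [-0.1, 3.8, 0, 0], [-0.1, 3.8, 0, 0], [-0.1, 3.8, 0, 0], [-0.2, 3.8, 0, 0], [-0.2, 3.8, 0, 0], [-0.3, 3.8, 0, 0], [-0.2, 3.8, 0, 0]]
  ]
}}

```text
t: 2.97
tool_pos: [0.4144, 0.1508, 0.2317]
tool_rot: [-2.506, 1.893, -0.001]
contact_force: [0.3, -0.4, 0.4]
opening: 0.0853
```

>>> {"fn": "step_arm", "kwargs": {
  "moves": [
    [[0, 3.5, 0, 0], [0, 3.5, 0, 0], [0, 0, 0, 0]]
  ]
}}

```text
t: 3.22
tool_pos: [0.4141, 0.2236, 0.2315]
tool_rot: [-2.511, 1.885, 0.002]
contact_force: [0.1, 0.0, 0.8]
opening: 0.0855
```

Run:
```python
from fit import *
from scipy.spatial.transform import Rotation as Ro
o=readout.get_obs();R=Ro.from_rotvec(o["tool_rot"]).as_matrix();print(o["tool_pos"],np.arctan2(R[1,0],R[0,0]),R[:,2],o["opening"])
cals["wrist"]=viewer.calibration("wrist");cv2.imwrite("pics/w1.png",viewer.get_image("wrist"))
R=np.array(cals["wrist"]["R"]);print(-R.T@np.array(cals["wrist"]["t"]).ravel(),R[2])
fit("adapter",[.415,.218,.28],(.11,.046,.042),0,("wrist",))
```

```text
[0.4141124  0.22355927 0.23151755] -1.2876326614505267 [-3.81650948e-05  2.42039143e-03 -9.99997070e-01] 0.08550363569382373
[0.48779052 0.2457073  0.37395609] [-0.29119329 -0.08234902 -0.95311338]
adapter [0.85]
    ['wrist'] [0.4158 0.2181 0.2714] 0.062
```

View pics/w1.png

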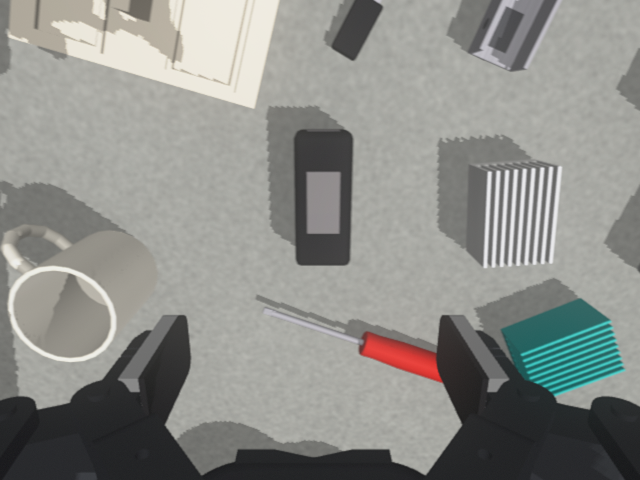

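The wrist view shows the adapter at about (323,197), heatsink (515,215), decoy (565,345). The refit agrees with the earlier one within 1 mm, so I'm grasping.

>>> {"fn": "step_arm", "kwargs": {
  "moves": [
    [[0.17, -0.55, -3.5, -0.01], [0, 0, -3.5, 0], [0, 0, -3.5, 0], [0, 0, -3.5, 0], [0, 0, -3.0, 0], [0, 0, -2.5, 0], [0, 0, -1.5, 0], [0, 0, -0.45, 0], [0, 0, 0, 0]]
  ]
}}

```text
t: 4.07
tool_pos: [0.4158, 0.2119, 0.0156]
tool_rot: [2.493, -1.907, -0.002]
contact_force: [-0.3, 0.3, -0.2]
opening: 0.0854
```

>>> {"fn": "step_arm", "kwargs": {
  "moves": [
    [[0, 0, 0, 0], [0, 0, 0, 0], [0, 0, 0, 0], [0, 0, 0, 0], [0, 0, 0, 0], [0, 0, 0, 0], [0, 0, 0, 0], [0, 0, 0, 0]]
  ],
  "grip": 1
}}

```text
t: 4.73
tool_pos: [0.4183, 0.2141, 0.0189]
tool_rot: [-2.494, 1.904, -0.003]
contact_force: [-1.0, 0.2, 6.3]
opening: 0.045
```

Run:
```python
from fit import *
from scipy.spatial.transform import Rotation as Ro
o=readout.get_obs();R=Ro.from_rotvec(o["tool_rot"]).as_matrix();print(o["t"],o["tool_pos"],np.arctan2(R[1,0],R[0,0]),o["opening"],o["contact_force"])
```

```text
4.7333 [0.41829538 0.21412996 0.01889767] -1.3040703298824858 0.045021116964675235 [-0.9981821   0.23788079  6.32822953]
```

>>> {"fn": "step_arm", "kwargs": {
  "moves": [
    [[0, 0, 1, 0], [0, 0, 2.5, 0], [0, 0, 3.5, 0], [0, 0, 3.5, 0], [0, 0, 3.5, 0]]
  ]
}}

```text
t: 5.15
tool_pos: [0.4155, 0.2129, 0.1579]
tool_rot: [2.496, -1.905, -0.001]
contact_force: [0.4, -0.8, -2.6]
opening: 0.0457
```

>>> {"fn": "step_arm", "kwargs": {
  "moves": [
    [[1.8, -3.15, 0, -0.034], [1.8, -3.15, 0, -0.034], [1.8, -3.15, 0, -0.034], [1.8, -3.15, 0, -0.034], [1.8, -3.15, 0, -0.034], [1.8, -3.15, 0, -0.034], [1.8, -3.15, 0, -0.034], [1.8, -3.15, 0, -0.034], [1.8, -3.15, 0, -0.034], [1.8, -3.15, 0, -0.034]]
  ]
}}

```text
t: 5.98
tool_pos: [0.5965, -0.1032, 0.1565]
tool_rot: [2.136, -2.302, -0.002]
contact_force: [-0.2, 0.6, -3.1]
opening: 0.0451
```

>>> {"fn": "step_arm", "kwargs": {
  "moves": [
    [[1.8, -3.15, 0, -0.034], [0, 0, 0, 0], [0, 0, 0, 0], [0, 0, 0, 0], [0, 0, 0, 0]]
  ]
}}

```text
t: 6.4
tool_pos: [0.6139, -0.1321, 0.1565]
tool_rot: [2.1, -2.336, -0.002]
contact_force: [0.6, 0.3, -2.4]
opening: 0.0453
```

```bash
cat >> h.py <<'E'
from scipy.spatial.transform import Rotation as Ro
def st():
    o=readout.get_obs();R=Ro.from_rotvec(o["tool_rot"]).as_matrix();a=np.arctan2(R[1,0],R[0,0])+np.pi/2
    print("t",round(o["t"],2),"tcp",np.round(o["tool_pos"],4),"objyaw",round((a+np.pi/2)%np.pi-np.pi/2,4),"open",round(o["opening"],4),"F",np.round(o["contact_force"],1))
def shot(name,cam="wrist"):
    im=viewer.get_image(cam);cv2.imwrite(f"pics/{name}.png",im);return im
E
python3 - <<'E'
from fit import *
st();shot("w2");cals["wrist"]=viewer.calibration("wrist")
fit("kit_box",[.613,-.18,-.107],(.17,.22,.075),.022,("wrist",))
for n in("adapter_pocket","heatsink_pocket"):
    for d in nets.pinpoint("wrist",n)[:2]: print(n,d["confidence"],d["at"],ray("wrist",d["at"],.027))
z=.022+.0+.12
fit("adapter",[.618,-.133,-.107],(.11,.046,.042),.14,("wrist",))
E
```

```text
t 6.4 tcp [ 0.6139 -0.1321  0.1565] objyaw -0.1061 open 0.0453 F [ 0.6  0.3 -2.4]Traceback (most recent call last):
  File "<stdin>", line 3, in <module>
  File "fit.py", line 28, in fit
    r=min((minimize(cost,[guess[0],guess[1],guess[2]+dy],args=(cs,),method="Nelder-Mead",options=dict(initial_simplex=np.array([guess[0],guess[1],guess[2]+dy])+np.array([[0,0,0],[.01,0,0],[0,.01,0],[0,0,.12]]),xatol=1e-4,fatol=1e-5)) for dy in(-.15,0,.15)),key=lambda r:r.fun)
  File "fit.py", line 28, in <genexpr>
    r=min((minimize(cost,[guess[0],guess[1],guess[2]+dy],args=(cs,),method="Nelder-Mead",options=dict(initial_simplex=np.array([guess[0],guess[1],guess[2]+dy])+np.array([[0,0,0],[.01,0,0],[0,.01,0],[0,0,.12]]),xatol=1e-4,fatol=1e-5)) for dy in(-.15,0,.15)),key=lambda r:r.fun)
           ~~~~~~~~^^^^^^^^^^^^^^^^^^^^^^^^^^^^^^^^^^^^^^^^^^^^^^^^^^^^^^^^^^^^^^^^^^^^^^^^^^^^^^^^^^^^^^^^^^^^^^^^^^^^^^^^^^^^^^^^^^^^^^^^^^^^^^^^^^^^^^^^^^^^^^^^^^^^^^^^^^^^^^^^^^^^^^^^^^^^^^^^^^^^^^^^^^^^^^^^^^^^^^^^^^^^^^^^^^^^^^
    res = _minimize_neldermead(fun, x0, args, callback, bounds=bounds,
                               **options)
    fsim[k] = func(sim[k])
              ~~~~^^^^^^^^
    fx = function(np.copy(x), *(wrapper_args + args))
  File "fit.py", line 25, in cost
    return e/len(cs)
           ~^~~~~~~~
ZeroDivisionError: division by zero
```

View pics/w2.png

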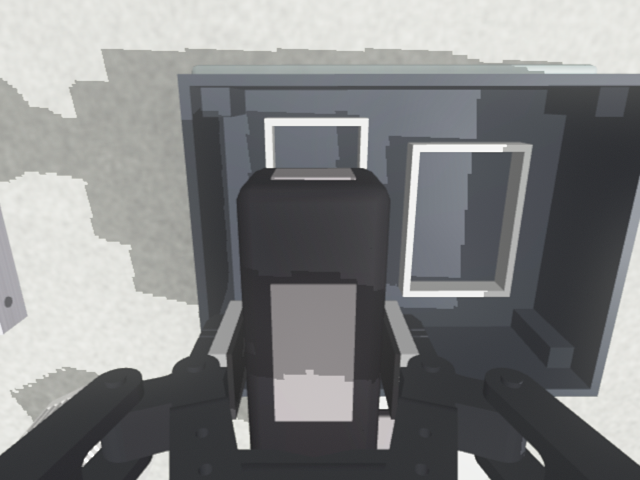

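The wrist view shows the held adapter centred at column 315. The adapter pocket's far rim spans (265,119)–(368,119). The heatsink pocket rim corners are (412,144), (531,143), (512,297) and (401,297). I convert these to world positions.

Run:
```python
from fit import *
st()
B=np.array([.613,-.1805]);a=-.107;R=np.array([[np.cos(a),-np.sin(a)],[np.sin(a),np.cos(a)]])
def chk(l,px,z,ex):
    w=ray("wrist",px,z)[:2];print(l,np.round(w,4),"box-centre est",np.round(w-R@np.array(ex),4))
for p,e in [((265,119),(.064,.078)),((368,119),(.064,.018)),((412,144),(.049,-.009)),((531,143),(.049,-.079)),((512,297),(-.049,-.079)),((401,297),(-.049,-.009))]: chk("pk",p,.043,e)
chk("rim",(180,75),.097,(.085,.11));chk("rimnear",(598,395),.097,(-.085,-.11))
w=ray("wrist",(315,170),.1796)[:2];print("adapter far end",w,"centre",w-R@[.055,0])
for n in("adapter_pocket","heatsink_pocket"):
    for d in nets.pinpoint("wrist",n)[:1]: print(n,d["confidence"],d["at"],ray("wrist",d["at"],.027))
```

```text
t 6.5 tcp [ 0.6141 -0.1319  0.1567] objyaw -0.1057 open 0.0453 F [ 0.5  0.2 -3.4]
pk [ 0.6837 -0.1107] box-centre est [ 0.6117 -0.1815]
pk [ 0.6773 -0.1699] box-centre est [ 0.6117 -0.181 ]
pk [ 0.6604 -0.1947] box-centre est [ 0.6126 -0.1805]
pk [ 0.6534 -0.2643] box-centre est [ 0.6131 -0.1805]
pk [ 0.5543 -0.2565] box-centre est [ 0.6114 -0.1832]
pk [ 0.5621 -0.1838] box-centre est [ 0.6118 -0.1801]
rim [ 0.7078 -0.082 ] box-centre est [ 0.6115 -0.1823]
rimnear [ 0.5166 -0.2819] box-centre est [ 0.6129 -0.1816]
adapter far end [ 0.67218739 -0.13791728] centre [ 0.61750194 -0.1320435 ]
adapter_pocket 0.57 [404.0, 242.4] [ 0.59427457 -0.19052179  0.027     ]
heatsink_pocket 0.75 [456.7, 217.4] [ 0.60802291 -0.22597458  0.027     ]
```

>>> {"fn": "step_arm", "kwargs": {
  "moves": [
    [[0, -0.12, -2.5, 0], [0, 0, -2.5, 0], [0, 0, -2, 0], [0, 0, -1, 0], [0, 0, -1, 0], [0, 0, -0.7, 0], [0, 0, -0.5, 0], [0, 0, -0.4, 0], [0, 0, 0, 0], [0, 0, 0, 0]]
  ]
}}

```text
t: 7.43
tool_pos: [0.6151, -0.1345, 0.0514]
tool_rot: [-2.099, 2.337, -0.001]
contact_force: [0.2, -0.1, -3.5]
opening: 0.0453
```

>>> {"fn": "step_arm", "kwargs": {
  "moves": [
    [[0, 0, -0.15, 0], [0, 0, -0.15, 0], [0, 0, 0, 0], [0, 0, 0, 0]]
  ]
}}

```text
t: 7.77
tool_pos: [0.6147, -0.1343, 0.0479]
tool_rot: [-2.099, 2.337, -0.0]
contact_force: [-0.3, -0.6, -2.3]
opening: 0.0451
```

Run:
```python
from h import *
st();shot("w3")
```

```text
t 7.77 tcp [ 0.6147 -0.1343  0.0479] objyaw -0.1072 open 0.0451 F [-0.3 -0.6 -2.3]
```

>>> {"fn": "step_arm", "kwargs": {
  "moves": [
    [[0, 0, -0.1, 0], [0, 0, -0.05, 0], [0, 0, 0, 0], [0, 0, 0, 0]]
  ]
}}

```text
t: 8.15
tool_pos: [0.6146, -0.1344, 0.0463]
tool_rot: [2.099, -2.337, -0.0]
contact_force: [0.5, 0.5, -3.3]
opening: 0.0451
```

>>> {"fn": "step_arm", "kwargs": {
  "moves": [
    [[0, 0, 0, 0], [0, 0, 0, 0], [0, 0, 0, 0], [0, 0, 0, 0], [0, 0, 0, 0]]
  ],
  "grip": 0.3
}}

```text
t: 8.57
tool_pos: [0.615, -0.1344, 0.0468]
tool_rot: [-2.099, 2.337, -0.001]
contact_force: [-0.4, -0.7, -0.1]
opening: 0.0597
```

>>> {"fn": "step_arm", "kwargs": {
  "moves": [
    [[0, 0, 1, 0], [0, 0, 2.5, 0], [0, 0, 3, 0], [0, 0, 3, 0], [0, 0, 2, 0], [0, 0, 0, 0]]
  ]
}}

```text
t: 9.07
tool_pos: [0.6181, -0.1355, 0.1691]
tool_rot: [-2.096, 2.333, -0.016]
contact_force: [1.2, -0.2, 0.2]
opening: 0.0599
```

Run:
```python
from h import *
st();shot("w4")
```

```text
t 9.07 tcp [ 0.6181 -0.1355  0.1691] objyaw -0.1071 open 0.0599 F [ 1.2 -0.2  0.2]
```

View pics/w4.png

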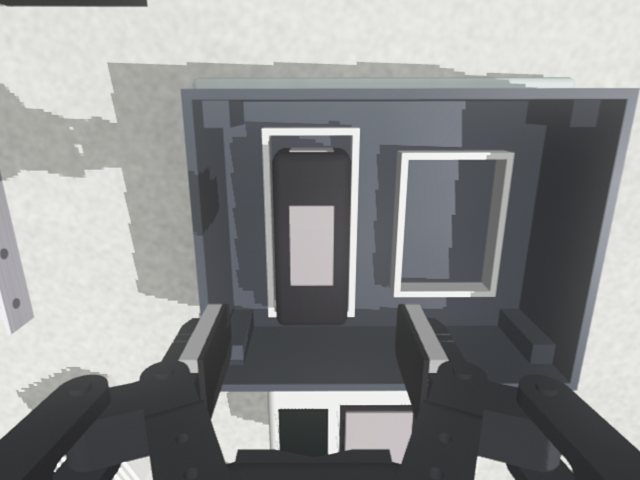

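The adapter is seated in its long pocket: block spans (272–352, 148–325) with the pale rim showing around it. Next is the heatsink.

>>> {"fn": "step_arm", "kwargs": {
  "moves": [
    [[-2.5, 2.7, 1, 0.064], [-2.5, 2.7, 1, 0.064], [-2.5, 2.7, 1, 0.064], [-2.5, 2.7, 1, 0.064], [-2.5, 2.7, 1, 0.064], [-2.5, 2.7, 1, 0.064], [-2.0, 2.5, 0, 0.064], [0, 0, 0, 0], [0, 0, 0, 0], [0, 0, 0, 0]]
  ],
  "grip": 0
}}

```text
t: 9.95
tool_pos: [0.4443, 0.0526, 0.2204]
tool_rot: [2.565, -1.812, -0.001]
contact_force: [0.1, 1.0, -0.3]
opening: 0.0853
```

Run:
```python
from fit import *
st();shot("w5");cals["wrist"]=viewer.calibration("wrist")
fit("heatsink",[.45,.063,.34],(.08,.056,.044),0,("wrist",))
fit("bracket",[.616,.113,-.075],(.12,.04,.028),0,("wrist",))
```

```text
t 9.95 tcp [0.4443 0.0526 0.2204] objyaw 0.3407 open 0.0853 F [ 0.1  1.  -0.3]
heatsink [0.73]
    ['wrist'] [0.4489 0.0625 0.3553] 0.083Traceback (most recent call last):
  File "<stdin>", line 4, in <module>
  File "fit.py", line 28, in fit
    r=min((minimize(cost,[guess[0],guess[1],guess[2]+dy],args=(cs,),method="Nelder-Mead",options=dict(initial_simplex=np.array([guess[0],guess[1],guess[2]+dy])+np.array([[0,0,0],[.01,0,0],[0,.01,0],[0,0,.12]]),xatol=1e-4,fatol=1e-5)) for dy in(-.15,0,.15)),key=lambda r:r.fun)
  File "fit.py", line 28, in <genexpr>
    r=min((minimize(cost,[guess[0],guess[1],guess[2]+dy],args=(cs,),method="Nelder-Mead",options=dict(initial_simplex=np.array([guess[0],guess[1],guess[2]+dy])+np.array([[0,0,0],[.01,0,0],[0,.01,0],[0,0,.12]]),xatol=1e-4,fatol=1e-5)) for dy in(-.15,0,.15)),key=lambda r:r.fun)
           ~~~~~~~~^^^^^^^^^^^^^^^^^^^^^^^^^^^^^^^^^^^^^^^^^^^^^^^^^^^^^^^^^^^^^^^^^^^^^^^^^^^^^^^^^^^^^^^^^^^^^^^^^^^^^^^^^^^^^^^^^^^^^^^^^^^^^^^^^^^^^^^^^^^^^^^^^^^^^^^^^^^^^^^^^^^^^^^^^^^^^^^^^^^^^^^^^^^^^^^^^^^^^^^^^^^^^^^^^^^^^^
    res = _minimize_neldermead(fun, x0, args, callback, bounds=bounds,
                               **options)
    fsim[k] = func(sim[k])
              ~~~~^^^^^^^^
    fx = function(np.copy(x), *(wrapper_args + args))
  File "fit.py", line 25, in cost
    return e/len(cs)
           ~^~~~~~~~
ZeroDivisionError: division by zero
```

View pics/w5.png

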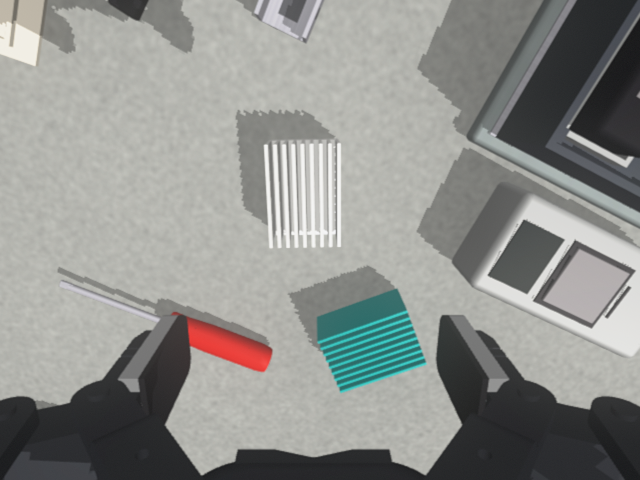

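The wrist view shows the real heatsink at (303,195) and the decoy at (370,340), clear of the finger paths. Grasping at (0.449, 0.0625), yaw 0.355.

>>> {"fn": "step_arm", "kwargs": {
  "moves": [
    [[0.46, 0.99, -3, 0.015], [0, 0, -3.5, 0], [0, 0, -3.5, 0], [0, 0, -3.5, 0], [0, 0, -3.0, 0], [0, 0, -2, 0], [0, 0, -1.2, 0], [0, 0, -0.5, 0], [0, 0, 0, 0]]
  ]
}}

```text
t: 10.85
tool_pos: [0.4483, 0.062, 0.0176]
tool_rot: [2.577, -1.794, -0.005]
contact_force: [-0.1, -0.2, -0.3]
opening: 0.0856
```

>>> {"fn": "step_arm", "kwargs": {
  "moves": [
    [[0, 0, 0, 0], [0, 0, 0, 0], [0, 0, 0, 0], [0, 0, 0, 0], [0, 0, 0, 0], [0, 0, 0, 0], [0, 0, 0, 0]]
  ],
  "grip": 1
}}

```text
t: 11.43
tool_pos: [0.4507, 0.0625, 0.0209]
tool_rot: [-2.578, 1.792, -0.004]
contact_force: [-0.2, -0.3, 6.8]
opening: 0.0552
```

>>> {"fn": "step_arm", "kwargs": {
  "moves": [
    [[0, 0, 1, 0], [0, 0, 2.5, 0], [0, 0, 3.5, 0], [0, 0, 3.5, 0], [0, 0, 3.5, 0]]
  ]
}}

```text
t: 11.85
tool_pos: [0.4479, 0.0627, 0.1601]
tool_rot: [2.579, -1.792, -0.003]
contact_force: [0.7, 0.0, -2.9]
opening: 0.0549
```

>>> {"fn": "step_arm", "kwargs": {
  "moves": [
    [[1.75, -3.19, 0, -0.051], [1.75, -3.19, 0, -0.051], [1.75, -3.19, 0, -0.051], [1.75, -3.19, 0, -0.051], [1.75, -3.19, 0, -0.051], [1.75, -3.19, 0, -0.051], [1.75, -3.19, 0, -0.051], [1.75, -3.19, 0, -0.051], [1.75, -3.19, 0, -0.051]]
  ]
}}

```text
t: 12.6
tool_pos: [0.6066, -0.2258, 0.1586]
tool_rot: [2.1, -2.335, -0.003]
contact_force: [0.3, 0.9, -1.8]
opening: 0.0554
```

>>> {"fn": "step_arm", "kwargs": {
  "moves": [
    [[0, 0, 0, 0], [0, 0, 0, 0], [0, 0, 0, 0], [0, 0, 0, 0]]
  ]
}}

```text
t: 12.93
tool_pos: [0.606, -0.2233, 0.1589]
tool_rot: [2.105, -2.332, -0.002]
contact_force: [-0.2, 0.8, -1.9]
opening: 0.0549
```

Run:
```python
from h import *
st();shot("w6")
```

```text
t 12.93 tcp [ 0.606  -0.2233  0.1589] objyaw -0.1021 open 0.0549 F [-0.2  0.8 -1.9]
```

View pics/w6.png

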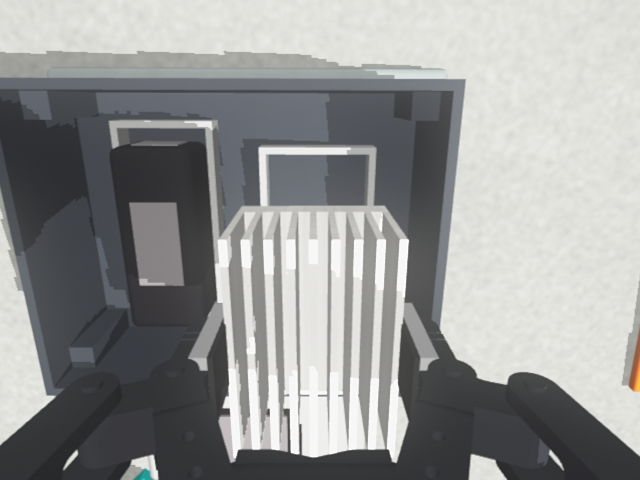

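Run:
```python
from h import *
a=-.107;R=np.array([[np.cos(a),-np.sin(a)],[np.sin(a),np.cos(a)]]);B=np.array([.6123,-.1812])
b=lambda px,z:np.round(R.T@(ray("wrist",px,z)[:2]-B),4)
print("pocket far corners",b((259,147),.043),b((377,146),.043),"exp .049,-.009/-.079")
print("rim far right",b((465,80),.097),"exp .085 -.11")
print("hs base far",b((243,207),.138),b((387,207),.138),"top far",b((220,240),.182),b((407,240),.182),"want .040,-.016/-.072")
print("adapter bottom-end? ",b((112,147),.069),b((205,143),.069),"exp .055 .071/.025")
print("tcp",R.T@(readout.get_obs()["tool_pos"][:2]-B))
```

```text
pocket far corners [ 0.049  -0.0094] [ 0.0498 -0.0795] exp .049,-.009/-.079
rim far right [ 0.0844 -0.1097] exp .085 -.11
hs base far [ 0.0354 -0.014 ] [ 0.0356 -0.0706] top far [ 0.0361 -0.0142] [ 0.0363 -0.0691] want .040,-.016/-.072
adapter bottom-end?  [0.0514 0.066 ] [0.0536 0.0162] exp .055 .071/.025
tcp [-0.00164875 -0.04246454]
```

>>> {"fn": "step_arm", "kwargs": {
  "moves": [
    [[0.36, -0.22, -2.5, -0.005], [0, 0, -2.5, 0], [0, 0, -2, 0], [0, 0, -1, 0], [0, 0, -1, 0], [0, 0, -0.7, 0], [0, 0, -0.5, 0], [0, 0, -0.4, 0], [0, 0, -0.2, 0], [0, 0, 0, 0]]
  ]
}}

```text
t: 13.82
tool_pos: [0.6106, -0.2268, 0.0515]
tool_rot: [-2.098, 2.338, -0.001]
contact_force: [-0.6, 1.2, -2.7]
opening: 0.055
```

>>> {"fn": "step_arm", "kwargs": {
  "moves": [
    [[0, 0, -0.1, 0], [0, 0, -0.1, 0], [0, 0, 0, 0], [0, 0, 0, 0]]
  ]
}}

```text
t: 14.15
tool_pos: [0.6105, -0.2268, 0.0495]
tool_rot: [-2.098, 2.338, -0.001]
contact_force: [0.2, 0.1, -1.9]
opening: 0.0552
```

>>> {"fn": "step_arm", "kwargs": {
  "moves": [
    [[0, 0, -0.1, 0], [0, 0, 0, 0], [0, 0, 0, 0]]
  ]
}}

```text
t: 14.4
tool_pos: [0.6103, -0.2267, 0.0482]
tool_rot: [2.098, -2.338, -0.0]
contact_force: [0.4, -0.2, -2.3]
opening: 0.0552
```

>>> {"fn": "step_arm", "kwargs": {
  "moves": [
    [[0, 0, 0, 0], [0, 0, 0, 0], [0, 0, 0, 0], [0, 0, 0, 0], [0, 0, 0, 0]]
  ],
  "grip": 0.2
}}

```text
t: 14.82
tool_pos: [0.6106, -0.2269, 0.0487]
tool_rot: [-2.098, 2.338, -0.001]
contact_force: [-0.3, 0.9, 0.8]
opening: 0.068
```

>>> {"fn": "step_arm", "kwargs": {
  "moves": [
    [[0, 0, 1, 0], [0, 0, 2.5, 0], [0, 0, 3, 0], [0, 0, 3, 0], [0, 0, 2, 0], [0, 1.5, 0, 0], [0, 2.5, 0, 0], [0, 0, 0, 0], [0, 0, 0, 0]]
  ]
}}

```text
t: 15.57
tool_pos: [0.6101, -0.1853, 0.1629]
tool_rot: [2.1, -2.336, -0.001]
contact_force: [-0.3, -0.9, -0.3]
opening: 0.0685
```

Run:
```python
from h import *
st();shot("w7")
```

```text
t 15.57 tcp [ 0.6101 -0.1853  0.1629] objyaw -0.1062 open 0.0685 F [-0.3 -0.9 -0.3]
```

View pics/w7.png

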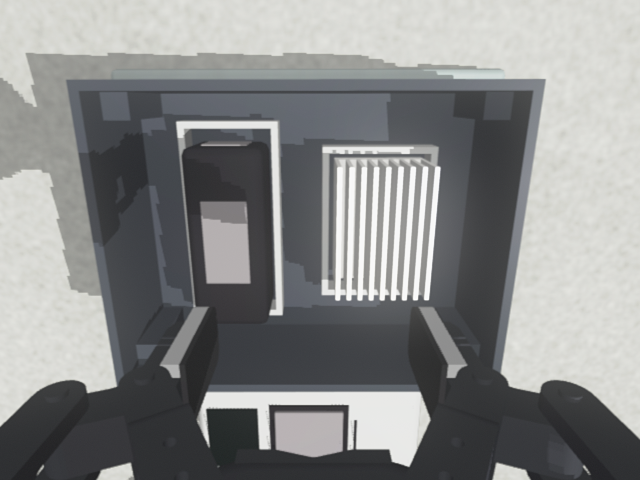

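Both parts sit inside their pocket rims: adapter (184–270, 143–322) and heatsink (333–440, 155–300). On to the divider.

Run:
```python
from fit import *
cals["wrist"]=viewer.calibration("wrist")
a=-.107;R=np.array([[np.cos(a),-np.sin(a)],[np.sin(a),np.cos(a)]]);B=np.array([.6123,-.1812])
for n,g,d in(("adapter",[.617,-.1335,-.107],(.11,.046,.042)),("heatsink",[.6076,-.2249,-.107],(.08,.056,.044))):
    try: p=fit(n,g,d,.027,("wrist",));print(R.T@(p[:2]-B),p[2]-a)
    except ZeroDivisionError: print(n,"none")
```

```text
adapter [0.9]
    ['wrist'] [ 0.6126 -0.1352 -0.1366] 0.097
[-0.00461433  0.04576896] -0.0296
heatsink [0.65]
    ['wrist'] [ 0.6075 -0.2266 -0.0958] 0.067
[ 7.59872069e-05 -4.56529761e-02] 0.011200000000000002
```

>>> {"fn": "step_arm", "kwargs": {
  "moves": [
    [[-0.6, 3.95, 1, 0.008], [-0.6, 3.95, 1, 0.008], [-0.6, 3.95, 1, 0.008], [-0.6, 3.95, 1, 0.008], [-0.6, 3.95, 1, 0.008], [-0.6, 3.95, 1, 0.008], [-0.6, 3.95, 1, 0.008], [-0.6, 3.95, 0, 0.008], [-0.6, 3.95, 0, 0.008], [-0.6, 3.95, 0, 0.008]]
  ],
  "grip": 0.3
}}

```text
t: 16.55
tool_pos: [0.5502, 0.2095, 0.2336]
tool_rot: [-2.189, 2.253, -0.001]
contact_force: [-0.2, 0.2, -0.8]
opening: 0.0597
```

>>> {"fn": "step_arm", "kwargs": {
  "moves": [
    [[-0.6, 3.95, 0, 0.008], [-0.6, 3.95, 0, 0.008], [-0.6, 3.95, 0, 0.008], [-0.5, 3.95, 0, 0.008], [0, 0, 0, 0], [0, 0, 0, 0], [0, 0, 0, 0]]
  ]
}}

```text
t: 17.13
tool_pos: [0.5276, 0.3658, 0.2328]
tool_rot: [2.225, -2.217, 0.0]
contact_force: [-0.1, -0.5, -0.9]
opening: 0.0601
```

Run:
```python
from fit import *
st();shot("w8");cals["wrist"]=viewer.calibration("wrist")
fit("divider",[.544,.3925,.005],(.152,.2,.009),0,("wrist",))
```

```text
t 17.13 tcp [0.5276 0.3658 0.2328] objyaw 0.0036 open 0.0601 F [-0.1 -0.5 -0.9]
divider [0.77]
    ['wrist'] [0.5434 0.3923 0.0048] 0.041
```

View pics/w8.png

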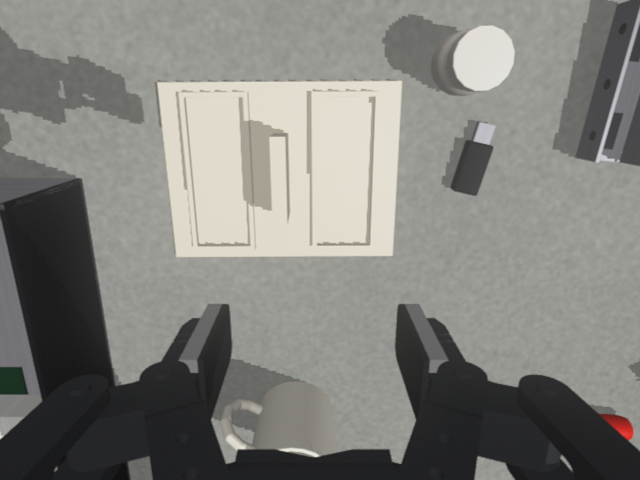

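The wrist view shows the divider with corners (158,82), (403,81), (393,256), (175,256) and its fin at (278,178). The fit gives (0.5434, 0.3923), yaw 0.005. Grasping the fin.

>>> {"fn": "step_arm", "kwargs": {
  "moves": [
    [[1.58, 2.65, -2, 0.001], [0, 0, -3.5, 0], [0, 0, -3.5, 0], [0, 0, -3.5, 0], [0, 0, -3.5, 0], [0, 0, -2.5, 0], [0, 0, -1.8, 0], [0, 0, -1, 0], [0, 0, -0.4, 0], [0, 0, 0, 0]]
  ],
  "squeeze": 60
}}

```text
t: 18.07
tool_pos: [0.5434, 0.3918, 0.0159]
tool_rot: [2.225, -2.217, -0.0]
contact_force: [-0.9, 0.8, 0.1]
opening: 0.0597
```

>>> {"fn": "step_arm", "kwargs": {
  "moves": [
    [[0, 0, 0, 0], [0, 0, 0, 0], [0, 0, 0, 0], [0, 0, 0, 0], [0, 0, 0, 0], [0, 0, 0, 0], [0, 0, 0, 0], [0, 0, 0, 0]]
  ],
  "grip": 1
}}

```text
t: 18.73
tool_pos: [0.5442, 0.3933, 0.018]
tool_rot: [-2.225, 2.214, -0.001]
contact_force: [-1.4, -1.1, 6.0]
opening: 0.011
```

>>> {"fn": "step_arm", "kwargs": {
  "moves": [
    [[0, 0, 0.5, 0], [0, 0, 1.5, 0], [0, 0, 2.5, 0], [0, 0, 3, 0], [0, 0, 3.5, 0], [0, 0, 3.5, 0], [0, 0, 0, 0]]
  ]
}}

```text
t: 19.32
tool_pos: [0.547, 0.3952, 0.172]
tool_rot: [-2.217, 2.206, -0.006]
contact_force: [1.8, 1.9, 0.0]
opening: 0.0113
```

Run:
```python
from h import *
st()
```

```text
t 19.32 tcp [0.547  0.3952 0.172 ] objyaw 0.0051 open 0.0113 F [1.8 1.9 0. ]
```

>>> {"fn": "step_arm", "kwargs": {
  "moves": [
    [[0.2, -1.5, 0, -0.003], [0.4, -3, 0, -0.006], [0.46, -3.8, 0, -0.008], [0.46, -3.8, 0, -0.008], [0.46, -3.8, 0, -0.008], [0.46, -3.8, 0, -0.008], [0.46, -3.8, 0, -0.008], [0.46, -3.8, 0, -0.008], [0.46, -3.8, 0, -0.008], [0.46, -3.8, 0, -0.008]]
  ]
}}

```text
t: 20.15
tool_pos: [0.5842, 0.0414, 0.1594]
tool_rot: [2.142, -2.295, -0.004]
contact_force: [0.8, 0.1, -2.5]
opening: 0.0111
```

>>> {"fn": "step_arm", "kwargs": {
  "moves": [
    [[0.46, -3.8, 0, -0.008], [0.46, -3.8, 0, -0.008], [0.46, -3.8, 0, -0.008], [0.46, -3.8, 0, -0.008], [0.46, -3.8, 0, -0.007], [0.4, -3, 0, -0.005], [0.3, -1, 0, 0], [0, 0, 0, 0], [0, 0, 0, 0], [0, 0, 0, 0]]
  ]
}}

```text
t: 20.98
tool_pos: [0.6151, -0.1849, 0.1603]
tool_rot: [2.094, -2.341, -0.004]
contact_force: [0.2, -0.3, -1.7]
opening: 0.0108
```

Run:
```python
from fit import *
st();shot("w9");cals["wrist"]=viewer.calibration("wrist")
o=readout.get_obs()["tool_pos"]
fit("divider",[.6123,-.1812,-.107],(.152,.2,.009),o[2]-.017,("wrist",))
viewer.get_image("top");viewer.get_image("scene")
fit("divider",[.6123,-.1812,-.107],(.152,.2,.009),o[2]-.017,("scene",))
```

```text
t 20.98 tcp [ 0.6151 -0.1849  0.1603] objyaw -0.1113 open 0.0108 F [ 0.2 -0.3 -1.7]Traceback (most recent call last):
  File "<stdin>", line 4, in <module>
  File "fit.py", line 28, in fit
    r=min((minimize(cost,[guess[0],guess[1],guess[2]+dy],args=(cs,),method="Nelder-Mead",options=dict(initial_simplex=np.array([guess[0],guess[1],guess[2]+dy])+np.array([[0,0,0],[.01,0,0],[0,.01,0],[0,0,.12]]),xatol=1e-4,fatol=1e-5)) for dy in(-.15,0,.15)),key=lambda r:r.fun)
  File "fit.py", line 28, in <genexpr>
    r=min((minimize(cost,[guess[0],guess[1],guess[2]+dy],args=(cs,),method="Nelder-Mead",options=dict(initial_simplex=np.array([guess[0],guess[1],guess[2]+dy])+np.array([[0,0,0],[.01,0,0],[0,.01,0],[0,0,.12]]),xatol=1e-4,fatol=1e-5)) for dy in(-.15,0,.15)),key=lambda r:r.fun)
           ~~~~~~~~^^^^^^^^^^^^^^^^^^^^^^^^^^^^^^^^^^^^^^^^^^^^^^^^^^^^^^^^^^^^^^^^^^^^^^^^^^^^^^^^^^^^^^^^^^^^^^^^^^^^^^^^^^^^^^^^^^^^^^^^^^^^^^^^^^^^^^^^^^^^^^^^^^^^^^^^^^^^^^^^^^^^^^^^^^^^^^^^^^^^^^^^^^^^^^^^^^^^^^^^^^^^^^^^^^^^^^
    res = _minimize_neldermead(fun, x0, args, callback, bounds=bounds,
                               **options)
    fsim[k] = func(sim[k])
              ~~~~^^^^^^^^
    fx = function(np.copy(x), *(wrapper_args + args))
  File "fit.py", line 25, in cost
    return e/len(cs)
           ~^~~~~~~~
ZeroDivisionError: division by zero
```

View pics/w9.png

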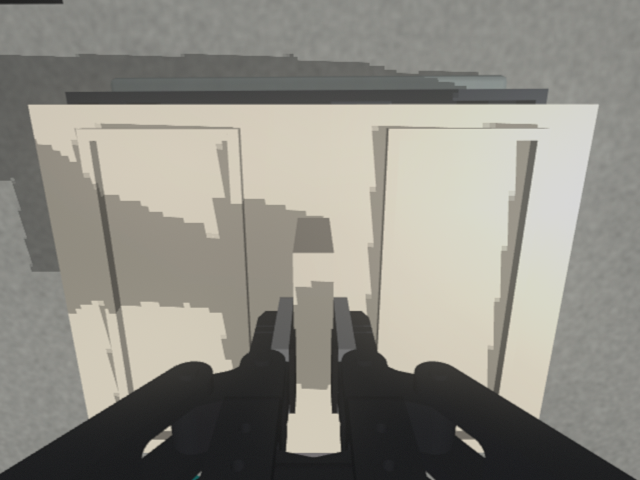

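The held divider looks level; its far edge runs (28,105)–(599,104). The box's far rim runs (67,92)–(548,90). I compute the offset from these.

Run:
```python
from h import *
a=-.107;R=np.array([[np.cos(a),-np.sin(a)],[np.sin(a),np.cos(a)]]);B=np.array([.6123,-.1812])
w=lambda px,z:ray("wrist",px,z)[:2]; b=lambda px,z:np.round(R.T@(w(px,z)-B),4)
st()
print("rim",b((67,92),.097),b((548,90),.097),"exp .085 +-.11")
for z in(.144,.1463):
  p,q=(28,105),(599,104);print("div",b(p,z),b(q,z),"exp .076 +-.100")
  e=w(p,z)-w(q,z);print(" len",np.linalg.norm(e),"yaw",np.arctan2(e[1],e[0])-np.pi/2)
e=w((67,92),.097)-w((548,90),.097);print(np.arctan2(e[1],e[0])-np.pi/2)
```

```text
t 21.08 tcp [ 0.6156 -0.1846  0.1608] objyaw -0.1104 open 0.0111 F [-0.8  0.1 -1.2]
rim [0.0849 0.1097] [ 0.0846 -0.1098] exp .085 +-.11
div [0.0796 0.0988] [ 0.0789 -0.1043] exp .076 +-.100
 len 0.20304302788386494 yaw -0.1105023950728945
div [0.0796 0.0973] [ 0.0789 -0.1028] exp .076 +-.100
 len 0.20010809913649508 yaw -0.1105023950728945
-0.10823968796893446
```

>>> {"fn": "step_arm", "kwargs": {
  "moves": [
    [[-0.3, 0.3, 0, 0.003], [0, 0, -1, 0], [0, 0, -1.5, 0], [0, 0, -1, 0], [0, 0, -1, 0], [0, 0, -0.7, 0], [0, 0, -0.5, 0], [0, 0, -0.3, 0], [0, 0, 0, 0], [0, 0, 0, 0]]
  ]
}}

```text
t: 21.92
tool_pos: [0.6132, -0.1834, 0.1015]
tool_rot: [-2.097, 2.339, -0.001]
contact_force: [0.1, 0.6, -1.3]
opening: 0.0107
```

>>> {"fn": "step_arm", "kwargs": {
  "moves": [
    [[0, 0, -0.2, 0], [0, 0, -0.2, 0], [0, 0, 0, 0], [0, 0, 0, 0], [0, 0, 0, 0]]
  ]
}}

```text
t: 22.33
tool_pos: [0.613, -0.1833, 0.0975]
tool_rot: [-2.097, 2.339, -0.0]
contact_force: [0.1, 0.5, -2.2]
opening: 0.0104
```

>>> {"fn": "step_arm", "kwargs": {
  "moves": [
    [[0, 0, -0.1, 0], [0, 0, -0.1, 0], [0, 0, 0, 0], [0, 0, 0, 0]]
  ]
}}

```text
t: 22.67
tool_pos: [0.6129, -0.1832, 0.0953]
tool_rot: [2.097, -2.339, -0.0]
contact_force: [-0.4, -0.1, -3.1]
opening: 0.011
```

>>> {"fn": "step_arm", "kwargs": {
  "moves": [
    [[0, 0, 0, 0], [0, 0, 0, 0], [0, 0, 0, 0], [0, 0, 0, 0], [0, 0, 0, 0]]
  ],
  "grip": 0.5
}}

```text
t: 23.08
tool_pos: [0.6132, -0.1833, 0.0957]
tool_rot: [-2.097, 2.339, -0.001]
contact_force: [-0.0, -0.8, 0.4]
opening: 0.0426
```

>>> {"fn": "step_arm", "kwargs": {
  "moves": [
    [[0, 0, 1, 0], [0, 0, 2, 0], [0, 0, 2.5, 0], [0, 0, 2.5, 0], [-2, 0, 2.0, 0], [-2, 0, 2, 0], [0, 0, 0, 0], [0, 0, 0, 0]]
  ]
}}

```text
t: 23.75
tool_pos: [0.5736, -0.1837, 0.2181]
tool_rot: [-2.095, 2.338, -0.007]
contact_force: [0.9, 0.0, 0.0]
opening: 0.0428
```

Run:
```python
from fit import *
st();shot("w10");cals["wrist"]=viewer.calibration("wrist")
a=-.107;R=np.array([[np.cos(a),-np.sin(a)],[np.sin(a),np.cos(a)]]);B=np.array([.6123,-.1812])
try:
    p=fit("divider",[.6123,-.1812,-.107],(.152,.2,.009),.077,("wrist",));print(R.T@(p[:2]-B),p[2]-a)
except ZeroDivisionError: print("none")
```

```text
t 23.75 tcp [ 0.5736 -0.1837  0.2181] objyaw -0.1097 open 0.0428 F [0.9 0.  0. ]
divider [0.84]
    ['wrist'] [ 0.6108 -0.1821 -0.1107] 0.058
[-0.00139531 -0.00105505] -0.003700000000000009
```

View pics/w10.png

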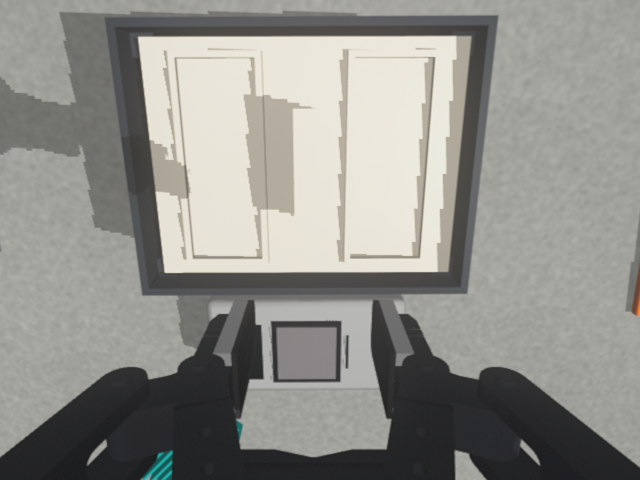

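The divider sits inside the box with even gaps (138–470, 36–272). Its height check is the release level, with no drop seen. On to the bracket.

>>> {"fn": "step_arm", "kwargs": {
  "moves": [
    [[0.3, 3.5, 0, 0.004], [0.3, 3.5, 0, 0.004], [0.3, 3.5, 0, 0.004], [0.3, 3.5, 0, 0.004], [0.3, 3.5, 0, 0.004], [0.3, 3.5, 0, 0.004], [0.3, 3.5, 0, 0.004], [0.3, 3.5, 0, 0.004], [0, 0, 0, 0], [0, 0, 0, 0]]
  ],
  "grip": 0
}}

```text
t: 24.68
tool_pos: [0.5965, 0.0985, 0.2134]
tool_rot: [2.136, -2.3, -0.003]
contact_force: [-0.1, -0.3, 0.3]
opening: 0.0853
```

Run:
```python
from fit import *
st();shot("w11");cals["wrist"]=viewer.calibration("wrist")
for d in nets.pinpoint("wrist","bracket")[:2]: print(d["confidence"],d["at"],ray("wrist",d["at"],0))
for d in nets.masks_of("wrist","bracket")[:2]: print(d["confidence"],d["box"])
fit("bracket",[.616,.113,-.075],(.12,.04,.028),0,("wrist",))
```

```text
t 24.68 tcp [0.5965 0.0985 0.2134] objyaw -0.0738 open 0.0853 F [-0.1 -0.3  0.3]
0.89 [263.2, 94.2, 321.3, 250.3]
0.2 [616.7, 330.5, 639.3, 384.3]
bracket [0.89]
    ['wrist'] [ 0.6165  0.112  -0.0891] 0.079
```

View pics/w11.png

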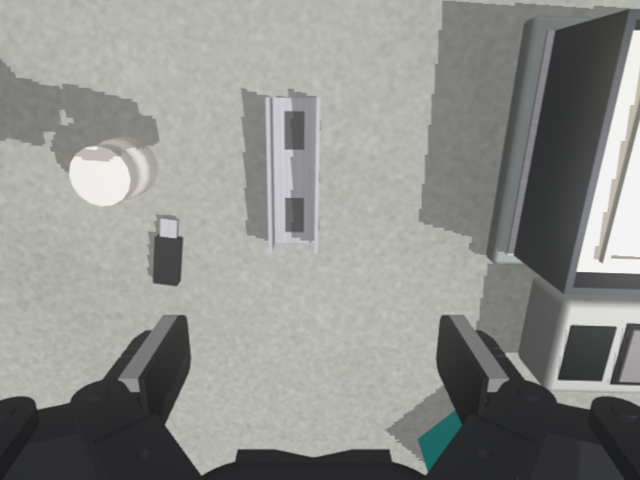

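The bracket spans columns 267–320, rows 95–250, clear of the plug (168,250) and jar (112,170). Grasping.

>>> {"fn": "step_arm", "kwargs": {
  "moves": [
    [[2.0, 1.35, -2, -0.01], [0, 0, -3.5, 0], [0, 0, -3.5, 0], [0, 0, -3.5, 0], [0, 0, -3.5, 0], [0, 0, -2.2, 0], [0, 0, -1.3, 0], [0, 0, -0.7, 0], [0, 0, -0.3, 0], [0, 0, 0, 0]]
  ],
  "squeeze": 40
}}

```text
t: 25.72
tool_pos: [0.6178, 0.1098, 0.0111]
tool_rot: [-2.121, 2.316, -0.001]
contact_force: [-0.1, -0.4, 0.1]
opening: 0.0854
```

>>> {"fn": "step_arm", "kwargs": {
  "moves": [
    [[0, 0, 0, 0], [0, 0, 0, 0], [0, 0, 0, 0], [0, 0, 0, 0], [0, 0, 0, 0], [0, 0, 0, 0], [0, 0, 0, 0], [0, 0, 0, 0]]
  ],
  "grip": 1
}}

```text
t: 26.38
tool_pos: [0.6181, 0.1105, 0.0119]
tool_rot: [-2.121, 2.315, -0.002]
contact_force: [-0.9, 1.0, 6.1]
opening: 0.0389
```

>>> {"fn": "step_arm", "kwargs": {
  "moves": [
    [[0, 0, 0.5, 0], [0, 0, 1.5, 0], [0, 0, 2.5, 0], [0, 0, 3.5, 0], [0, 0, 3.5, 0], [0, 0, 3.5, 0], [0, 0, 0, 0]]
  ]
}}

```text
t: 26.97
tool_pos: [0.6215, 0.1106, 0.1708]
tool_rot: [-2.115, 2.307, -0.015]
contact_force: [1.6, 0.3, -0.3]
opening: 0.0388
```

Run:
```python
from h import *
st()
```

```text
t 26.97 tcp [0.6215 0.1106 0.1708] objyaw -0.0871 open 0.0388 F [ 1.6  0.3 -0.3]
```

>>> {"fn": "step_arm", "kwargs": {
  "moves": [
    [[0, -1.9, 0, -0.003], [0, -3.5, 0, -0.003], [0, -3.5, 0, -0.003], [0, -3.5, 0, -0.003], [0, -3.5, 0, -0.003], [0, -3.5, 0, -0.003], [0, -3, 0, -0.003], [0, -1.5, 0, -0.001], [0, 0, 0, 0], [0, 0, 0, 0]]
  ]
}}

```text
t: 27.8
tool_pos: [0.6166, -0.1288, 0.16]
tool_rot: [-2.095, 2.341, 0.002]
contact_force: [-0.2, 0.8, -1.6]
opening: 0.0394
```

>>> {"fn": "step_arm", "kwargs": {
  "moves": [
    [[0, 0, -1, 0], [0, 0, -1.5, 0], [0, 0, -0.5, 0], [0, 0, 0, 0], [0, 0, 0, 0], [0, 0, 0, 0]]
  ]
}}

```text
t: 28.3
tool_pos: [0.6171, -0.1283, 0.1302]
tool_rot: [2.098, -2.339, -0.0]
contact_force: [-1.0, -1.2, -1.5]
opening: 0.039
```

Run:
```python
from h import *
st();shot("w12")
```

```text
t 28.3 tcp [ 0.6171 -0.1283  0.1302] objyaw -0.1085 open 0.039 F [-1.  -1.2 -1.5]
```

No more pictures can be viewed, so I measure numerically from here.

Run:
```python
from fit import *
st();cals["wrist"]=viewer.calibration("wrist");viewer.get_image("wrist")
D=np.array([.611,-.182]);a=-.110;R=np.array([[np.cos(a),-np.sin(a)],[np.sin(a),np.cos(a)]])
# expected far end, given TCP-centred bracket, for several offsets along x; compare with image region
c=R.T@(readout.get_obs()["tool_pos"][:2]-D);print("tcp in divider",c)
for d in nets.masks_of("wrist","bracket")[:2]:
    m=d["region"];y,x=np.nonzero(m);print(d["confidence"],d["box"],m.sum())
    for px in [(x[y<y.min()+3].mean(),y.min())]:
        print("top row pt: if lower edge z=.119",R.T@(ray("wrist",px,.119)[:2]-D),"if upper z=.147",R.T@(ray("wrist",px,.147)[:2]-D))
    for r in range(y.min(),y.min()+40,8): print(r,x[y==r].min(),x[y==r].max())
for n in("divider",):
    for d in nets.masks_of("wrist",n)[:2]: print(n,d["confidence"],d["box"])
im=viewer.get_image("wrist")
for col in(300,315,330): print(col,im[60:330:6,col].max(axis=1).tolist())
```

```text
t 28.35 tcp [ 0.6173 -0.1285  0.1307] objyaw -0.1087 open 0.0388 F [ 0.8  0.7 -1.6]
tcp in divider [0.00055673 0.05373545]
0.97 [244.5, 153.0, 382.7, 448.2] 34466
top row pt: if lower edge z=.119 [0.05899693 0.0534478 ] if upper z=.147 [0.06227123 0.05363568]
155 323 332
163 250 377
171 246 381
179 247 380
187 247 380
divider 0.71 [208.3, 100.7, 637.9, 399.6]
300 [114, 110, 116, 109, 89, 91, 77, 230, 228, 228, 206, 228, 228, 228, 228, 228, 147, 181, 182, 181, 180, 98, 97, 96, 96, 96, 95, 95, 94, 94, 88, 73, 74, 75, 127, 127, 127, 127, 127, 126, 127, 127, 126, 126, 180]
315 [114, 117, 116, 110, 90, 91, 78, 230, 229, 229, 194, 228, 229, 228, 228, 228, 124, 131, 130, 130, 128, 80, 79, 78, 78, 78, 76, 75, 76, 74, 75, 73, 74, 74, 123, 124, 124, 126, 124, 125, 124, 124, 124, 124, 124]
330 [115, 114, 118, 111, 92, 92, 78, 231, 229, 230, 196, 229, 229, 229, 229, 228, 124, 130, 131, 130, 128, 80, 79, 77, 76, 75, 75, 74, 72, 73, 73, 74, 73, 72, 123, 124, 123, 123, 123, 124, 124, 124, 124, 124, 124]
```

>>> {"fn": "step_arm", "kwargs": {
  "moves": [
    [[0.1, 0, -1, 0], [0, 0, -1, 0], [0, 0, -0.7, 0], [0, 0, -0.4, 0], [0, 0, -0.2, 0], [0, 0, 0, 0], [0, 0, 0, 0], [0, 0, 0, 0]]
  ]
}}

```text
t: 29.22
tool_pos: [0.6183, -0.1289, 0.0978]
tool_rot: [-2.097, 2.339, -0.001]
contact_force: [0.2, 0.2, -2.2]
opening: 0.0392
```

>>> {"fn": "step_arm", "kwargs": {
  "moves": [
    [[0, 0, -0.15, 0], [0, 0, -0.15, 0], [0, 0, 0, 0], [0, 0, 0, 0], [0, 0, 0, 0]]
  ]
}}

```text
t: 29.63
tool_pos: [0.618, -0.1287, 0.0944]
tool_rot: [-2.097, 2.339, -0.0]
contact_force: [0.1, 0.2, -1.8]
opening: 0.039
```

>>> {"fn": "step_arm", "kwargs": {
  "moves": [
    [[0, 0, -0.1, 0], [0, 0, 0, 0], [0, 0, 0, 0], [0, 0, 0, 0]]
  ]
}}

```text
t: 29.97
tool_pos: [0.6179, -0.1287, 0.0933]
tool_rot: [2.097, -2.339, -0.0]
contact_force: [0.9, -0.4, -2.2]
opening: 0.0389
```

>>> {"fn": "step_arm", "kwargs": {
  "moves": [
    [[0, 0, 0, 0], [0, 0, 0, 0], [0, 0, 0, 0], [0, 0, 0, 0], [0, 0, 0, 0]]
  ],
  "grip": 0.38
}}

```text
t: 30.38
tool_pos: [0.6181, -0.1288, 0.0936]
tool_rot: [-2.097, 2.339, -0.001]
contact_force: [-0.1, 0.4, 1.0]
opening: 0.0528
```

>>> {"fn": "step_arm", "kwargs": {
  "moves": [
    [[0, 0, 0.5, 0], [0, 0, 1.5, 0], [0, 0, 2.5, 0], [0, 0, 2.5, 0], [-2, -1, 2.5, 0], [-2, -2, 2.5, 0], [0, -2, 0, 0], [0, 0, 0, 0], [0, 0, 0, 0]]
  ]
}}

```text
t: 31.13
tool_pos: [0.5782, -0.1795, 0.2153]
tool_rot: [-2.094, 2.34, -0.003]
contact_force: [-0.1, 0.6, -0.5]
opening: 0.053
```

Run:
```python
from fit import *
st();cals["wrist"]=viewer.calibration("wrist");shot("w13")
p=fit("divider",[.611,-.182,-.11],(.152,.2,.009),.077,("wrist",))
b=fit("bracket",[.617,-.128,-.11],(.12,.04,.028),.081,("wrist",))
a=-.11;R=np.array([[np.cos(a),-np.sin(a)],[np.sin(a),np.cos(a)]]);print("bracket in divider",R.T@(b[:2]-np.array([.611,-.182])),b[2]-a)
for n,z in(("key_top",.06),("key_pad",.056)):
    for d in nets.pinpoint("wrist",n)[:2]: print(n,d["confidence"],d["at"],ray("wrist",d["at"],z))
```

```text
t 31.13 tcp [ 0.5782 -0.1795  0.2153] objyaw -0.1108 open 0.053 F [-0.1  0.6 -0.5]Traceback (most recent call last):
  File "<stdin>", line 3, in <module>
  File "fit.py", line 28, in fit
    r=min((minimize(cost,[guess[0],guess[1],guess[2]+dy],args=(cs,),method="Nelder-Mead",options=dict(initial_simplex=np.array([guess[0],guess[1],guess[2]+dy])+np.array([[0,0,0],[.01,0,0],[0,.01,0],[0,0,.12]]),xatol=1e-4,fatol=1e-5)) for dy in(-.15,0,.15)),key=lambda r:r.fun)
  File "fit.py", line 28, in <genexpr>
    r=min((minimize(cost,[guess[0],guess[1],guess[2]+dy],args=(cs,),method="Nelder-Mead",options=dict(initial_simplex=np.array([guess[0],guess[1],guess[2]+dy])+np.array([[0,0,0],[.01,0,0],[0,.01,0],[0,0,.12]]),xatol=1e-4,fatol=1e-5)) for dy in(-.15,0,.15)),key=lambda r:r.fun)
           ~~~~~~~~^^^^^^^^^^^^^^^^^^^^^^^^^^^^^^^^^^^^^^^^^^^^^^^^^^^^^^^^^^^^^^^^^^^^^^^^^^^^^^^^^^^^^^^^^^^^^^^^^^^^^^^^^^^^^^^^^^^^^^^^^^^^^^^^^^^^^^^^^^^^^^^^^^^^^^^^^^^^^^^^^^^^^^^^^^^^^^^^^^^^^^^^^^^^^^^^^^^^^^^^^^^^^^^^^^^^^^
    res = _minimize_neldermead(fun, x0, args, callback, bounds=bounds,
                               **options)
    fsim[k] = func(sim[k])
              ~~~~^^^^^^^^
    fx = function(np.copy(x), *(wrapper_args + args))
  File "fit.py", line 25, in cost
    return e/len(cs)
           ~^~~~~~~~
ZeroDivisionError: division by zero
```

Run:
```python
from fit import *
a=-.11;R=np.array([[np.cos(a),-np.sin(a)],[np.sin(a),np.cos(a)]]);D=np.array([.611,-.182])
viewer.get_image("wrist");cals["wrist"]=viewer.calibration("wrist")
b=fit("bracket",[.617,-.128,-.11],(.12,.04,.028),.081,("wrist",));print("bracket in divider",R.T@(b[:2]-D),b[2]-a)
for d in nets.masks_of("wrist","divider")[:3]:
    m=d["region"];print(d["confidence"],d["box"],m.sum())
    im=np.uint8(m)*255;c=max(cv2.findContours(im,0,2)[0],key=cv2.contourArea);q=cv2.approxPolyDP(cv2.convexHull(c),8,True)[:,0]
    for p in q: print(p,np.round(R.T@(ray("wrist",p,.081)[:2]-D),4))
for n,z in(("key_top",.06),("key_pad",.056)):
    for d in nets.pinpoint("wrist",n)[:2]: print(n,d["confidence"],d["at"],ray("wrist",d["at"],z))
```

```text
bracket [0.86]
    ['wrist'] [ 0.6157 -0.1281 -0.1118] 0.08
bracket in divider [-0.00124546  0.05409019] -0.001799999999999996
0.57 [143.6, 41.9, 483.6, 277.8] 59728
[484  41] [ 0.0768 -0.0989]
[459 277] [-0.0729 -0.0998]
[173 277] [-0.0729  0.0984]
[147  41] [0.0768 0.0987]
key_top 0.73 [313.3, 361.6] [ 0.45715029 -0.16396978  0.06      ]
key_pad 0.72 [313.2, 357.4] [ 0.45839781 -0.1641358   0.056     ]
```

Bracket in divider frame: (−1, 54) mm. The divider hasn't moved. Now the key press with closed fingers.

>>> {"fn": "step_arm", "kwargs": {
  "moves": [
    [[-3, 0.5, 0, 0], [-3, 0.5, 0, 0], [-3, 0.5, 0, 0], [-3, 0, 0, 0], [0, 0, -2, 0], [0, 0, -3, 0], [0, 0, -3, 0], [0, 0, -3, 0], [0, 0, -2, 0], [0, 0, -1, 0]]
  ],
  "grip": 1
}}

```text
t: 32.32
tool_pos: [0.4558, -0.1622, 0.0696]
tool_rot: [2.096, -2.337, -0.009]
contact_force: [0.4, -0.1, -0.5]
opening: 0.0001
```

>>> {"fn": "step_arm", "kwargs": {
  "moves": [
    [[0, 0, -0.3, 0], [0, 0, -0.3, 0], [0, 0, 0, 0], [0, 0, 0, 0], [0, 0, 0, 0], [0, 0, 0, 0]]
  ]
}}

```text
t: 32.82
tool_pos: [0.4588, -0.1642, 0.0686]
tool_rot: [-2.096, 2.339, -0.003]
contact_force: [0.1, 0.2, -1.1]
opening: -0.0002
```

>>> {"fn": "step_arm", "kwargs": {
  "moves": [
    [[0, 0, -0.3, 0], [0, 0, -0.3, 0], [0, 0, -0.2, 0], [0, 0, 0, 0], [0, 0, 0, 0]]
  ]
}}

```text
t: 33.23
tool_pos: [0.4579, -0.1637, 0.0594]
tool_rot: [2.097, -2.339, -0.0]
contact_force: [-0.8, 0.1, 1.1]
opening: 0.0
```

>>> {"fn": "step_arm", "kwargs": {
  "moves": [
    [[0, 0, -0.1, 0], [0, 0, 0, 0], [0, 0, 0, 0]]
  ]
}}

```text
t: 33.48
tool_pos: [0.458, -0.1638, 0.0587]
tool_rot: [2.097, -2.339, -0.0]
contact_force: [-1.5, 0.8, 4.7]
opening: -0.0002
```

>>> {"fn": "step_arm", "kwargs": {
  "moves": [
    [[0, 0, -0.12, 0], [0, 0, 0, 0], [0, 0, 0, 0], [0, 0, 0, 0]]
  ]
}}

```text
t: 33.82
tool_pos: [0.458, -0.1638, 0.058]
tool_rot: [2.097, -2.339, -0.001]
contact_force: [-3.5, 1.4, 8.3]
opening: -0.0001
```

>>> {"fn": "step_arm", "kwargs": {
  "moves": [
    [[0, 0, -0.05, 0], [0, 0, 0, 0], [0, 0, 0, 0]]
  ]
}}

```text
t: 34.07
tool_pos: [0.458, -0.1638, 0.058]
tool_rot: [2.097, -2.339, -0.001]
contact_force: [-5.3, 2.8, 11.2]
opening: -0.0004
```

>>> {"fn": "step_arm", "kwargs": {
  "moves": [
    [[0, 0, 0.3, 0], [0, 0, 1, 0], [0, 0, 2.5, 0], [0, 0, 3.5, 0], [0, 0, 3.5, 0], [0, 0, 3, 0], [0, 0, 3, 0], [0, 0, 0, 0], [0, 0, 0, 0], [0, 0, 0, 0]]
  ]
}}

```text
t: 34.9
tool_pos: [0.4576, -0.1635, 0.224]
tool_rot: [2.097, -2.339, -0.001]
contact_force: [0.2, 0.2, -0.7]
opening: 0.0
```

Run:
```python
from fit import *
st();a=-.11;R=np.array([[np.cos(a),-np.sin(a)],[np.sin(a),np.cos(a)]]);D=np.array([.611,-.182])
viewer.get_image("scene");viewer.get_image("top")
for c in("scene","top"):
    try: b=fit("bracket",[.617,-.128,-.11],(.12,.04,.028),.081,(c,));print(c,"bracket in divider",R.T@(b[:2]-D),b[2]-a)
    except ZeroDivisionError: print(c,"none")
```

```text
t 34.9 tcp [ 0.4576 -0.1635  0.224 ] objyaw -0.1092 open 0.0 F [ 0.2  0.2 -0.7]
bracket [0.63]
    ['scene'] [ 0.6189 -0.1288 -0.0944] 0.13
scene bracket in divider [0.00201205 0.05374571] 0.015600000000000003
bracket [0.74]
    ['top'] [ 0.6156 -0.127  -0.1199] 0.131
top bracket in divider [-0.00146561  0.05517257] -0.009900000000000006
```

Three cameras put the bracket in the trough, the press peaked at 11 N and the arm is clear. Handing in.

```bash
python3 -c "
from h import *
print(ctrl.finish_job())"
```

```text
the job is handed in; nothing more can be done
None
```

The kit is packed and the job was handed in at about 35 s. The adapter and heatsink are in their pockets, the divider is on the posts with its fin up, and the bracket is in the +y trough. I pressed the key to about 11 N and lifted the arm clear.

| Part | Where it ended up | Limit |
|---|---|---|
| Adapter | about (−5, 46) mm in the box frame, yaw −0.03 rad | x ±8 mm, y 42–54 mm |
| Heatsink | about (0, −46) mm, yaw 0.01 rad | x ±8 mm, y −50 to −38 mm |
| Divider | about (−1, −1) mm, yaw error −0.004 rad | x ±8 mm, y ±9 mm |
| Bracket | about (−1, 54) mm in the divider, yaw within 0.016 rad | x ±8 mm, y 46–62 mm |

- **Weakest reading:** the adapter's x, about 5 mm off centre, which is the pocket's own play. Its wrist fit was also the loosest of the three taken in the box. The adapter and heatsink were not measured again once the divider covered them.
- **Disagreement:** the three cameras differ on the bracket by about 3 mm and 0.03 rad, all within limits.
- **Not measured:** the divider's height and tilt. I judged them from the release height and the plate's size in the wrist view.
- **Failed checks:** I had no picture view left for the bracket placing or the key press, so both were checked by numbers only. Several network fits also returned nothing when the view was partly blocked, and I used pixel corners instead.
- **Bystanders:** I never brought the arm near the mug, jar, plug or turquoise heatsink, but did not measure them again at the end.

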